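# Sort slide bolts on the welding bench

## Robot

A 7-joint arm with a two-finger parallel gripper is mounted at the origin on the work surface. World frame = base frame: x ahead of the robot, y to its left, z up, the work surface at z = 0. Lengths are in m, angles in rad, forces in N, time in s.
With the tool pointing down it reaches from about 0.4 to 0.85 m from the base axis. Payload 10.4 kg.
Tool frame: the origin (TCP) lies at the very end of the fingers, on their centre line; the grasp point (between the pads) lies 19 mm behind it (manip.grip_point_offset is the z of the grasp point in the tool frame, in m); z points along the fingers, y is the direction in which the jaws open and shut (so a half turn about z gives the same grasp; the last joint's range is limited). The gripper opens to 85 mm and grips with 20 to 120 N. Pads are 22 mm wide; open, the fingers measure 114 mm over their backs; the gripper's body (76 mm by 85 mm) begins 54 mm behind the grasp point. The pads swing forward as they close: fully open they stand 13 mm farther back than shut.
Start: joints at [-1.182, 0.332, -0.065, 1.46, 0.022, 1.35, -0.088], TCP at [0.25, 0.573, 0.231] pointing down, gripper open.
Joint ranges: [-2.6, 2.6], [-0.5, 2.12], [-1.47, 1.34], [0.16, 2.42], [-1.27, 4.41], [0.06, 2.06], [-2.6, 2.6]. Speed limits (rad/s): [2.22, 2.22, 2.79, 2.79, 3.14, 3.14, 3.14].

## Interface

Orientations are given as a unit quaternion [x, y, z, w].
In Python, from workcell import manip, camera, get_calibration, hand_in gives the robot as it stands.
- The arm moves only by the shell command python3 -m pendant 'ROWS' [FORCE]. ROWS is JSON, a list of rows, each a list of 5 numbers: the shift along the tool's x, y, z in units of 40 mm (1.0 is 40 mm), then the turn about the tool's z in units of 6 degrees (1.0 is 6 degrees), then the closure, from 0 (fully open) to 1 (shut). A call has 1 to 5 rows; each row is the pose to reach, as a shift and turn from the pose commanded when the call began, along the tool's axes at that moment; what a row does not reach only later rows make up. A row lasts 1/8 s, in which the tool goes at most 62.5 mm and 10.7 degrees, less where a joint would pass 70% of its speed; a pose out of reach is approached as far as the arm can. A call with a gripper value outside its range is refused whole. The fingers move at their own pace and stop on an object; FORCE is the grip in N (left out, the last holds). Time passes only in rows, so rows that repeat a pose let the fingers close. It gives the time, the measured TCP pose, the force and the opening at its end, in the units of the state.
- manip.get_obs(): the state, without advancing time (a new reading comes with each control period).
- camera(name): name is "scene" or "top" or "wrist"; returns (picture, depth): 400x640x3 uint8, red, green, blue; 400x640 float32, m along the optical axis (not along the pixel's ray), 0 where there is no reading.
- get_calibration(name): a dict with "vfov" (degrees; the focal length in pixels is half the picture's height over the tangent of half this angle, whatever the lens; pixels are square), "cx", "cy" (the principal point, pixels), "position" and "rotation" of the camera in the world. Camera axes: x right, y down, z forward; pixel columns grow to the right and rows downward; lengths in m; the calibration is good to about 2 mm. A picture is of the moment at which its call begins: read the wrist's pose just before it. get_calibration takes no time and is no camera call; for the wrist camera it gives the pose at the moment of the call.
- hand_in(): hands the job in, once; it reports no verdict.
The state is a dict: "clock": time; "joint_pos": joint angles; "joint_velocities": joint speeds; "tau": joint torques, N m; "position": TCP position; "ee_rot": TCP orientation; "ft_force": force on the tool from outside, world axes, zero at the start; "torque": the same for the moment, N m; "grip_width": opening from 0.0 (shut) to 1.0 (fully open).
Only numpy, scipy, OpenCV 4.12 (cv2) and the standard library are available. Lean on these libraries where they do the work, as an engineer would, in place of code of your own. Each camera call takes 0.05 s, during which the arm holds its last target.

## Task

Sort the two slide bolts on the welding bench by their rods: lay the one whose rod is pulled out in the long grey tray, and the one whose rod is pushed in in the short grey tray. Each must lie flat on its base plate on the tray's floor, and each rod must stay as it was, pulled out or pushed in.

Things in the scene. Friction and masses are not known exactly. Their poses are not given: they have to be found in the camera images.
- bolt_out: Loose steel slide bolt, 0.3 to 0.45 kg, rod PULLED OUT. Base plate 90 x 44 x 4 mm; on it a box housing 90 long, 26 wide, top 34 mm up, open on top along the rod; grip it across its long sides. On the rod a thin pin with ball knob, to 62 mm up, within the housing's width. Origin: centre of base underside; x along the rod to its exit end, z up. Spans x = -45 to about +92 mm.
- bolt_in: Loose steel slide bolt, 0.3 to 0.45 kg, rod PUSHED IN. Base plate 90 x 44 x 4 mm; on it a box housing 90 long, 26 wide, top 34 mm up, open on top along the rod; grip it across its long sides. On the rod a thin pin with ball knob, to 62 mm up, within the housing's width. Origin: centre of base underside; x along the rod to its exit end, z up. Spans x = -45 to about +48 mm.
- bolt_out_rod (a joint): How far the 14 mm round rod of bolt_out (axis 21 mm above the underside) sticks out past the housing's +x end, in m: 0 is flush, 0.05 fully out; it starts at 0.042 to 0.05. About 4 N of friction keeps it where it is left. Its knob stands 28 mm behind the origin at 0, 22 mm ahead of it at 0.05.
- bolt_in_rod (a joint): The same for bolt_in; it starts at 0 to 0.006.
- tray_long: A fixed open steel tray painted grey, outside 200 x 110 mm, 22 mm high, inside 190 x 100 mm, walls 5 mm, floor 5 mm thick; the longer of the two trays. Origin: centre of its underside on the bench; x along its length, y across, z up.
- tray_short: A fixed open steel tray painted grey, outside 130 x 110 mm, 22 mm high, inside 120 x 100 mm, walls 5 mm, floor 5 mm thick; the shorter of the two trays. Origin: centre of its underside on the bench; x along its length, y across, z up.
Not all that is in view belongs to the job. What is shaped like the bolt_out but green is not meant. Leave any yellow look-alike of the bolt_in alone.

How it is judged:
By the outcome, as a careful person would: the job done as asked, in the order asked, and still so for the second after the job is handed in, with the robot touching nothing.
It also fails if it takes over 70 s, if anything falls off the work surface, if the arm or the gripper's body presses on something with over 40 N, if the wrist force passes 120 N, or if a joint passes its speed limit or range.

## Working session

There is one attempt and no reset: what is moved stays moved. The work goes in short steps, Python scripts to look and compute and a shell command to move; the robot and the scene stay as the last step left them, time stands still between calls to the robot, and variables do not carry over. Pictures are saved under pics/ and viewed, and the job is handed in when it is done.

```bash
ls; mkdir -p pics
cat > h.py <<'E'
import numpy as np,cv2
from workcell import manip,camera,get_calibration
def snap(n,f):
    c=get_calibration(n); p,d=camera(n)
    cv2.imwrite(f'pics/{f}.png',cv2.cvtColor(p,cv2.COLOR_RGB2BGR)); np.savez(f'pics/{f}.npz',p=p,d=d,**{k:np.array(v) for k,v in c.items() if not isinstance(v,str)})
    return p,d,c
E
python3 - <<'E'
from h import *
for n in ('scene','top'):
    p,d,c=snap(n,n+'0'); print(c)
print(manip.get_obs(),manip.grip_point_offset)
E
```

```text
pics
{'vfov': 55.95235698258388, 'cx': 320.05336480964667, 'cy': 198.98064724358625, 'position': array([0.92556615, 0.27747968, 0.63802912]), 'rotation': array([ 0.45328223,  0.8273819 , -0.29445023, -0.15255645])}
{'vfov': 47.158611906416446, 'cx': 322.8220139108931, 'cy': 195.79414272015197, 'position': array([ 0.43679997, -0.00421866,  0.96902351]), 'rotation': array([-0.70398121,  0.70889208, -0.0347683 ,  0.02595468])}
{'clock': 0.1, 'joint_pos': array([-1.18158269,  0.33278416, -0.06473332,  1.46086476,  0.02157089,
        1.34988445, -0.08849103]), 'joint_velocities': array([-0.00099098, -0.00026188,  0.00020792, -0.00098777, -0.00030885,
        0.00105592, -0.00154556]), 'tau': array([ 1.94440465e-03, -6.26747561e+01,  4.98093199e-02, -3.92423093e+01,
        1.64316245e-02,  7.06476480e-03, -4.75780030e-05]), 'position': array([0.2500112 , 0.57245118, 0.23060732]), 'ee_rot': array([ 2.04428708e-01,  9.78881257e-01, -6.12004037e-04, -1.18950457e-04]), 'ft_force': array([ 0.17395125, -0.26133715,  0.15900174]), 'torque': array([-0.07828449,  0.03067635,  0.0042695 ]), 'grip_width': 0.9950730856036701} -0.0187
```

View pics/top0.png

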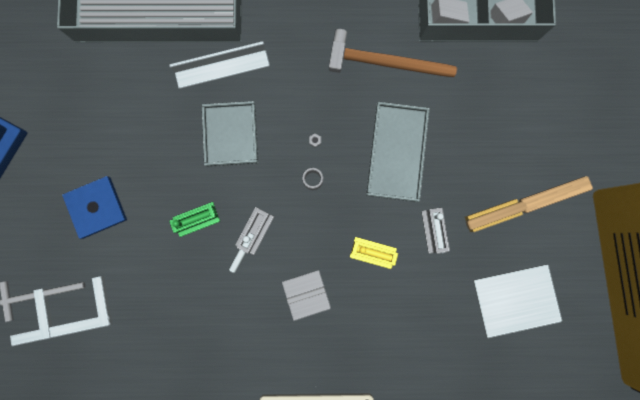

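View pics/scene0.png

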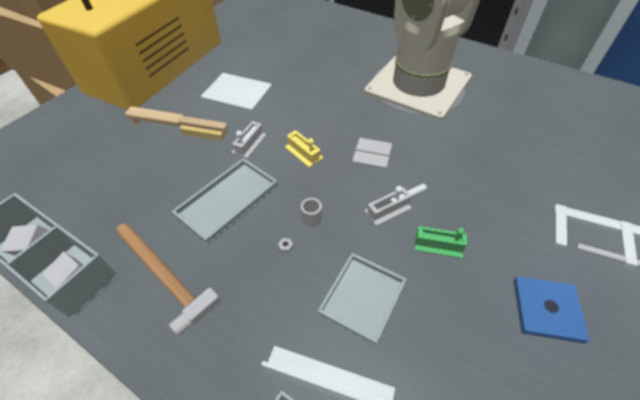

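The top view shows bolt_out at about (253,237) with its rod towards (235,268), and bolt_in at about (437,230). The long tray is at (398,152) and the short tray at (230,133). The scene view agrees. Next I measure them using depth.

```bash
cat >> h.py <<'E'
from scipy.spatial.transform import Rotation as R
def cloud(d,c):
    f=200/np.tan(np.radians(float(c['vfov']))/2); v,u=np.mgrid[0:400,0:640]
    P=np.stack([(u-c['cx'])/f*d,(v-c['cy'])/f*d,d],-1)
    return P@R.from_quat(c['rotation']).as_matrix().T+c['position']
def rect(xy):
    (cx,cy),(w,h),a=cv2.minAreaRect(xy.astype(np.float32)*1000)
    if w<h: w,h=h,w; a+=90
    return np.round([cx,cy,w,h,(a+90)%180-90],1)
E
python3 - <<'E'
from h import *
z=np.load('pics/top0.npz'); W=cloud(z['d'],z); p=z['p']
print('bench z',[np.round(W[v,u],3) for v,u in ((200,280),(330,400),(80,300),(300,180))])
for n,(u0,v0,u1,v1) in dict(out=(222,200,280,278),inn=(415,200,458,258),tl=(360,95,435,206),ts=(195,95,262,172)).items():
    q=W[v0:v1,u0:u1].reshape(-1,3); ok=z['d'][v0:v1,u0:u1].ravel()>0; q=q[ok]
    print(n,np.histogram(q[:,2],bins=np.arange(-.006,.07,.004)))
    for lo,hi in ((.028,.04),(.002,.04),(.015,.027),(.045,.07)):
        m=(q[:,2]>lo)&(q[:,2]<hi)
        if m.sum()>3: print(lo,hi,m.sum(),rect(q[m][:,:2]),q[m].mean(0).round(4))
for n,b in dict(o=(215,190,285,285),i=(405,195,465,265)).items():
    u0,v0,u1,v1=b; cv2.imwrite(f'pics/z{n}.png',cv2.resize(cv2.cvtColor(p[v0:v1,u0:u1],cv2.COLOR_RGB2BGR),None,fx=6,fy=6,interpolation=cv2.INTER_CUBIC))
a=cv2.imread('pics/zo.png');b=cv2.imread('pics/zi.png')
b=cv2.copyMakeBorder(b,0,a.shape[0]-b.shape[0],0,0,0);x=np.hstack([a,b]);print(x.shape);cv2.imwrite('pics/z0.png',x)
E
```

```text
bench z [array([0.512, 0.074, 0.001]), array([ 0.239, -0.175, -0.002]), array([ 0.437, -0.004,  0.969]), array([ 0.305,  0.282, -0.001])]
out (array([ 633, 2581,  595,   39,   21,   16,   33,  107,  134,  192,  106,
          0,    0,    0,    0,   11,   20,    7,    0]), array([-0.006, -0.002,  0.002,  0.006,  0.01 ,  0.014,  0.018,  0.022,
        0.026,  0.03 ,  0.034,  0.038,  0.042,  0.046,  0.05 ,  0.054,
        0.058,  0.062,  0.066,  0.07 ]))
0.028 0.04 344 [428.2 139.6 135.7  26.8 -28.1] [0.4424 0.1314 0.0327]
0.002 0.04 1243 [ 4.317e+02  1.353e+02  1.608e+02  1.193e+02 -4.000e-01] [0.4352 0.1334 0.0158]
0.015 0.027 198 [425.4 138.  137.1  21.7 -27.7] [0.4113 0.1462 0.0238]
0.045 0.07 38 [431.4 137.   12.3  11.6  27.5] [0.4315 0.1366 0.0595]
inn (array([ 309, 1182,  275,   36,   20,   23,   45,   89,  180,  194,   90,
          3,    0,    0,    1,    9,   25,    4,    0]), array([-0.006, -0.002,  0.002,  0.006,  0.01 ,  0.014,  0.018,  0.022,
        0.026,  0.03 ,  0.034,  0.038,  0.042,  0.046,  0.05 ,  0.054,
        0.058,  0.062,  0.066,  0.07 ]))
0.028 0.04 350 [ 445
[... 564 characters left out ...]
54,
        0.058,  0.062,  0.066,  0.07 ]))
0.002 0.04 4947 [ 618.8 -177.   239.7  160.5   -0.8] [ 0.6142 -0.1755  0.0074]
0.015 0.027 770 [ 613.2 -174.8  200.7  111.    -7.3] [ 0.6145 -0.1759  0.0206]
ts (array([ 330, 1478, 2019,  597,   86,   97,  356,  171,    4,    0,    0,
          0,    0,    0,    0,    0,    0,    0,    0]), array([-0.006, -0.002,  0.002,  0.006,  0.01 ,  0.014,  0.018,  0.022,
        0.026,  0.03 ,  0.034,  0.038,  0.042,  0.046,  0.05 ,  0.054,
        0.058,  0.062,  0.066,  0.07 ]))
0.002 0.04 3330 [ 6.565e+02  1.851e+02  1.653e+02  1.420e+02 -1.000e-01] [0.6545 0.182  0.0079]
0.015 0.027 602 [653.4 180.6 131.3 110.6   3.3] [0.6533 0.1812 0.0207]
(570, 780, 3)
```

View pics/z0.png

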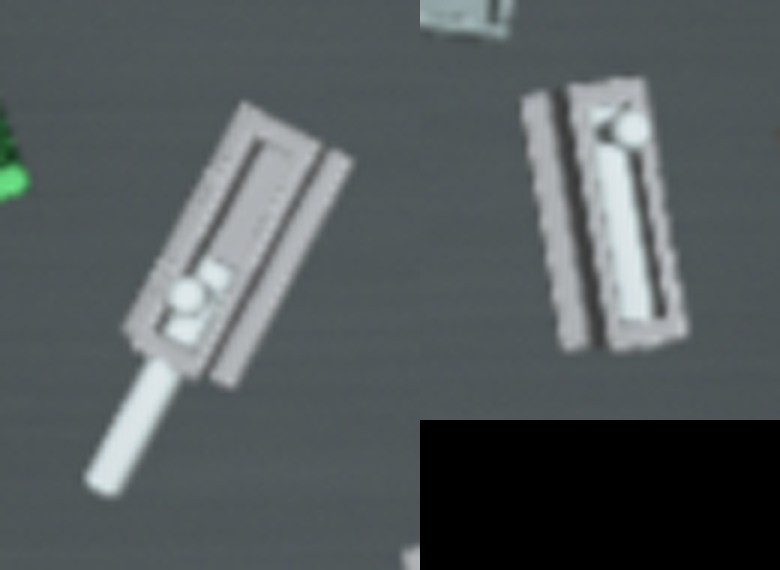

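Both bolts are clear:
- **bolt_out:** origin about (0.449, 0.129), with its rod exiting at yaw 151.9°. The knob is at +20 mm, so the rod is about 0.047 out.
- **bolt_in:** origin about (0.446, -0.252), yaw 187.7°. The knob is at -28 mm, so the rod is in.

The tray sizes match (200×111 and 131×111 mm). Next is a helper to turn targets into move units.

```bash
cat >> h.py <<'E'
def calc(x,y,z,yaw):
    o=manip.get_obs(); T=R.from_quat(o['ee_rot']).as_matrix()
    s=T.T@(np.array([x,y,z])-o['position'])/.04
    cur=np.degrees(np.arctan2(T[1,0],T[0,0])); dy=(yaw-cur+90)%180-90
    print('shift',s.round(3),'turn',round(-dy/6,3),'yaw',round(cur,2),'tilt',T[:,2].round(4),'clock',o['clock'],'w',o['grip_width'],'F',o['ft_force'].round(1),'pos',o['position'].round(4),'j7',o['joint_pos'][6].round(2))
E
python3 -c "
from h import *
calc(.4487,.1287,.17,151.9)"
```

```text
shift [-8.992 -8.177  1.526] turn 0.751 yaw 156.41 tilt [-5.0e-04 -1.1e-03 -1.0e+00] clock 0.1 w 0.9950730856036701 F [ 0.2 -0.3  0.2] pos [0.25   0.5725 0.2306] j7 -0.09
```

```bash
python3 -m pendant '[[-1.1,-1,0,0,0],[-2.2,-2,0,0,0],[-3.3,-3,0,0,0],[-4.4,-4,0,0,0],[-4.5,-4.1,0,0,0]]' 60; python3 -c "
from h import *
calc(.4487,.1287,.17,151.9)"
```

```text
clock: 0.72
position: [0.3517, 0.3463, 0.2314]
ee_rot: [0.208, 0.978, -0.0, 0.0]
ft_force: [-0.4, 0.1, 0.0]
grip_width: 1.004
shift [-4.424 -3.987  1.54 ] turn 0.688 yaw 156.03 tilt [ 5.e-04 -6.e-04 -1.e+00] clock 0.725 w 1.0042017164193753 F [-0.4  0.1  0. ] pos [0.3517 0.3463 0.2314] j7 0.28
```

```bash
python3 -m pendant '[[-1.1,-1,0.3,0.2,0],[-2.2,-2,0.7,0.4,0],[-3.3,-3,1.1,0.69,0],[-4.42,-3.99,1.54,0.69,0],[-4.42,-3.99,1.54,0.69,0]]'; python3 -c "
from h import *
calc(.4487,.1287,.17,151.9)
p,d,c=snap('wrist','w1');print(c)"
```

```text
clock: 1.35
position: [0.4482, 0.1293, 0.1684]
ee_rot: [0.243, 0.97, -0.001, -0.001]
ft_force: [-0.7, 1.3, 0.4]
grip_width: 0.999
shift [-0.019 -0.008 -0.04 ] turn -0.001 yaw 151.89 tilt [-0.0017 -0.0018 -1.    ] clock 1.35 w 0.9985176669528347 F [-0.7  1.3  0.4] pos [0.4482 0.1293 0.1684] j7 0.71
{'vfov': 60.67909132363001, 'cx': 324.2533170080904, 'cy': 201.06351170741237, 'position': array([0.37664434, 0.16870665, 0.31049865]), 'rotation': array([0.84630859, 0.50834438, 0.08106939, 0.13702376])}
```

View pics/w1.png

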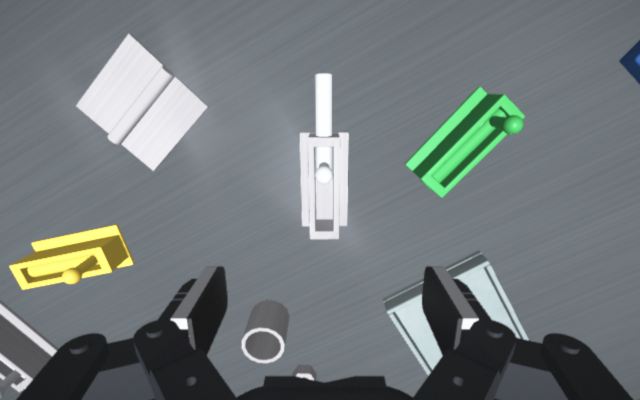

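The wrist view shows bolt_out upright in the picture at about (324,185), on the fingers' centre line (fingers at 224 and 425). I refine its pose from this view's depth.

Run:
```python
from h import *
z=np.load('pics/w1.npz'); W=cloud(z['d'],z)
def q(u0,v0,u1,v1): 
    a=W[v0:v1,u0:u1].reshape(-1,3); return a[z['d'][v0:v1,u0:u1].ravel()>0]
b=q(270,55,380,250); print('bench',np.median(q(220,80,280,240)[:,2]))
for lo,hi in ((.030,.04),(.012,.04),(.05,.07)):
    m=b[(b[:,2]>lo)&(b[:,2]<hi)]; print(rect(m[:,:2]),len(m),np.median(m[:,2]))
m=b[(b[:,2]>.030)&(b[:,2]<.04)]; m=m[m[:,0]>.39]; print(rect(m[:,:2]))
```

```text
bench -0.0004652938431678466
[449.2 129.   90.5  25.9 -27.3] 1637 0.03340003992483248
[428.  140.1 138.5  26.  -27.5] 3314 0.02898696296295139
[431.6 138.2  13.   12.9  61.8] 260 0.05934257922899486
[449.2 129.   90.5  25.9 -27.3]
```

```bash
python3 -c "
from h import *
calc(.4457,.1308,.0085,152.6)"
```

```text
shift [ 0.024 -0.048  4.013] turn -0.086 yaw 152.09 tilt [-1.3e-03 -6.0e-04 -1.0e+00] clock 1.4 w 1.003760083438543 F [-0.5  0.3 -0.3] pos [0.4477 0.1321 0.169 ] j7 0.71
```

```bash
python3 -m pendant '[[0.02,-0.05,0.8,-0.09,0.3],[0.02,-0.05,1.6,-0.09,0.3],[0.02,-0.05,2.3,-0.09,0.3],[0.02,-0.05,2.7,-0.09,0.3],[0.02,-0.05,2.7,-0.09,0.3]]'; python3 -c "
from h import *
calc(.4457,.1308,.0085,152.6)"
```

```text
clock: 2.02
position: [0.4453, 0.1327, 0.0612]
ee_rot: [0.234, 0.972, -0.0, -0.001]
ft_force: [-1.0, 0.4, 0.3]
grip_width: 0.701
shift [-0.032 -0.038  1.317] turn 0.048 yaw 152.89 tilt [-1.5e-03 -6.0e-04 -1.0e+00] clock 2.025 w 0.7006918356401154 F [-1.   0.4  0.3] pos [0.4453 0.1327 0.0612] j7 0.76
```

```bash
python3 -m pendant '[[-0.02,-0.03,0.5,0,0.3],[-0.02,-0.03,1.0,0,0.3],[-0.02,-0.03,1.3,0,0.3],[-0.02,-0.03,1.31,0,0.3]]'; python3 -m pendant '[[0,0,0,0,0.5],[0,0,0,0,0.6],[0,0,0,0,1],[0,0,0,0,1],[0,0,0,0,1]]' 60;  python3 -c "
from h import *
calc(.4457,.1308,.0085,152.6)"
```

```text
clock: 2.52
position: [0.4461, 0.1308, 0.0094]
ee_rot: [0.235, 0.972, -0.0, -0.0]
ft_force: [0.3, 0.3, 0.5]
grip_width: 0.695
clock: 3.15
position: [0.4466, 0.1308, 0.01]
ee_rot: [0.235, 0.972, 0.0, 0.0]
ft_force: [-1.8, -0.4, 6.2]
grip_width: 0.293
shift [ 0.02  -0.011  0.039] turn 0.035 yaw 152.81 tilt [ 1.e-03  7.e-04 -1.e+00] clock 3.15 w 0.29302046483303235 F [-1.8 -0.4  6.2] pos [0.4466 0.1308 0.01  ] j7 0.8
```

```bash
python3 -m pendant '[[0,0,-0.3,0,1],[0,0,-1,0,1],[0,0,-2,0,1],[0,0,-3,0,1],[0,0,-3.2,0,1]]';  python3 -c "
from h import *
calc(.609,-.1745,.14,172.7)
snap('scene','s1')"
```

```text
clock: 3.78
position: [0.4473, 0.131, 0.1399]
ee_rot: [0.235, 0.972, 0.002, 0.002]
ft_force: [0.2, 0.1, -4.5]
grip_width: 0.293
shift [-7.087e+00 -4.944e+00 -4.000e-03] turn -3.317 yaw 152.8 tilt [ 0.0038  0.0022 -1.    ] clock 3.775 w 0.2928254506993776 F [ 0.2  0.1 -4.5] pos [0.4473 0.131  0.1399] j7 0.73
```

View pics/s1.png

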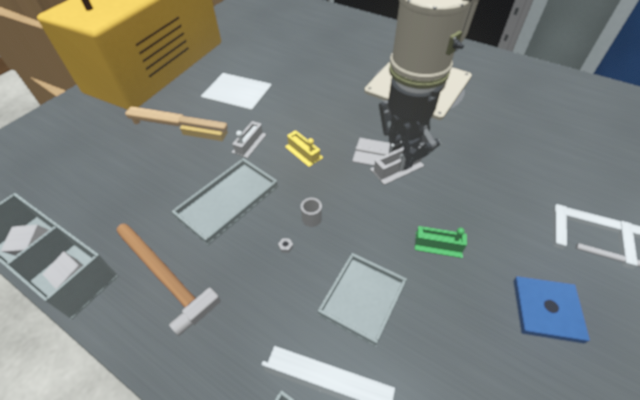

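It is held level: opening 25 mm, about 0.4 kg on the wrist. I carry it so the bolt's whole span is centred over the long tray.

```bash
python3 -c "
from h import *
calc(.633,-.1773,.14,172.7)"; python3 -m pendant '[[-0.9,-0.6,0,-0.4,1],[-1.8,-1.2,0,-0.9,1],[-2.7,-1.8,0,-1.4,1],[-3.6,-2.4,0,-1.9,1],[-4.4,-3.0,0,-2.2,1]]'; python3 -c "
from h import *
calc(.633,-.1773,.14,172.7)"
```

```text
shift [-7.661 -4.725 -0.021] turn -3.317 yaw 152.8 tilt [ 0.0026  0.0017 -1.    ] clock 3.825 w 0.29085753569832146 F [ 0.7  0.4 -3.3] pos [0.4468 0.1309 0.1392] j7 0.73
clock: 4.45
position: [0.5474, -0.0579, 0.1354]
ee_rot: [0.121, 0.993, -0.0, -0.001]
ft_force: [0.9, 1.4, -4.1]
grip_width: 0.296
shift [-2.795 -2.382 -0.12 ] turn -1.103 yaw 166.08 tilt [-2.7e-03 -5.0e-04 -1.0e+00] clock 4.45 w 0.29604392323554357 F [ 0.9  1.4 -4.1] pos [ 0.5474 -0.0579  0.1354] j7 1.46
```

```bash
python3 -m pendant '[[-0.9,-0.8,0,-0.4,1],[-1.8,-1.6,-0.1,-0.8,1],[-2.5,-2.1,-0.1,-1.1,1],[-2.8,-2.38,-0.1,-1.1,1],[-2.8,-2.38,-0.1,-1.1,1]]'; python3 -c "
from h import *
calc(.633,-.1773,.0145,172.7)
p,d,c=snap('wrist','w2');snap('scene','s2')"
```

```text
clock: 5.08
position: [0.6326, -0.1767, 0.1395]
ee_rot: [0.065, 0.998, -0.0, -0.001]
ft_force: [0.5, 0.3, -4.4]
grip_width: 0.288
shift [-0.019 -0.011  3.126] turn -0.034 yaw 172.5 tilt [-2.7e-03 -2.0e-04 -1.0e+00] clock 5.075 w 0.28824080398830154 F [ 0.5  0.3 -4.4] pos [ 0.6326 -0.1767  0.1395] j7 1.81
```

View pics/w2.png

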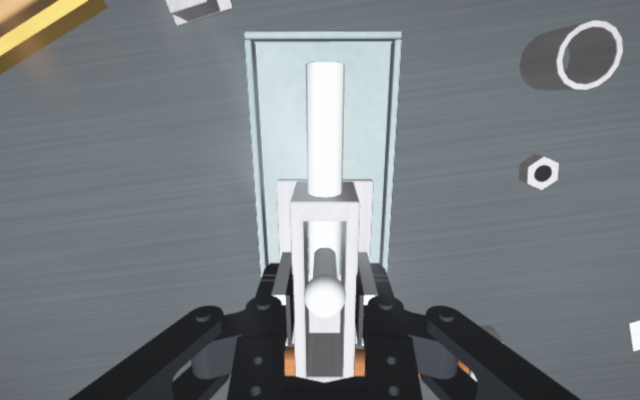

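View pics/s2.png

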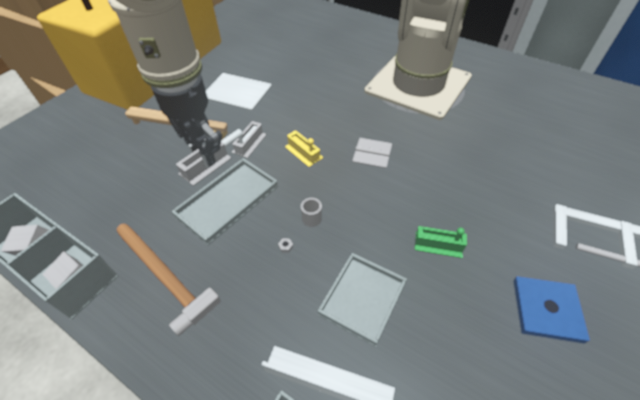

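The wrist view shows the bolt (column 324) centred over the tray (walls at 247 and 400) and parallel to it, with the rod still out. I lower it slowly.

```bash
python3 -m pendant '[[-0.02,-0.01,0.8,0,1],[-0.02,-0.01,1.6,0,1],[-0.02,-0.01,2.4,0,1],[-0.02,-0.01,2.7,0,1],[-0.02,-0.01,2.8,0,1]]'; python3 -c "
from h import *
calc(.633,-.1773,.0145,172.7)"
```

```text
clock: 5.8
position: [0.6342, -0.1757, 0.0294]
ee_rot: [0.064, 0.998, 0.0, -0.0]
ft_force: [0.9, 0.2, -4.0]
grip_width: 0.289
shift [ 0.024 -0.045  0.371] turn -0.008 yaw 172.65 tilt [-2.e-04  5.e-04 -1.e+00] clock 5.8 w 0.28919100756046595 F [ 0.9  0.2 -4. ] pos [ 0.6342 -0.1757  0.0294] j7 1.85
```

```bash
python3 -m pendant '[[0,0,0.15,0,1],[0,0,0.25,0,1],[0,0,0.33,0,1],[0,0,0.36,0,1],[0,0,0.37,0,1]]'; python3 -c "
from h import *
calc(.633,-.1773,.0145,172.7)"
```

```text
clock: 6.42
position: [0.6343, -0.1765, 0.0152]
ee_rot: [0.065, 0.998, 0.0, 0.0]
ft_force: [-5.6, 1.9, 6.7]
grip_width: 0.296
shift [ 0.029 -0.023  0.017] turn -0.016 yaw 172.6 tilt [ 1.e-04  4.e-04 -1.e+00] clock 6.425 w 0.29630220644629307 F [-5.6  1.9  6.7] pos [ 0.6343 -0.1765  0.0152] j7 1.86
```

Contact with the tray floor, +7 N, at the expected height. I open partway and rise.

```bash
python3 -m pendant '[[0,0,0,0,0.6],[0,0,0,0,0.5],[0,0,0,0,0.42],[0,0,0,0,0.42],[0,0,0,0,0.42]]'; python3 -m pendant '[[0,0,-0.3,0,0.42],[0,0,-1,0,0.42],[0,0,-2,0,0.42],[0,0,-3,0,0.42],[0,0,-3.5,0,0.42]]';python3 -c "
from h import *
calc(.4458,-.2522,.155,187.7)
p,d,c=snap('wrist','w3')"
```

```text
clock: 7.05
position: [0.6342, -0.1765, 0.0145]
ee_rot: [0.065, 0.998, 0.0, 0.0]
ft_force: [0.8, -0.4, -0.8]
grip_width: 0.577
clock: 7.68
position: [0.6351, -0.177, 0.1577]
ee_rot: [0.065, 0.998, -0.0, 0.002]
ft_force: [0.2, -0.6, -0.8]
grip_width: 0.584
shift [ 4.451 -2.475  0.051] turn -2.518 yaw 172.59 tilt [ 3.6e-03 -5.0e-04 -1.0e+00] clock 7.675 w 0.5835886533528153 F [ 0.2 -0.6 -0.8] pos [ 0.6351 -0.177   0.1577] j7 1.81
```

View pics/w3.png

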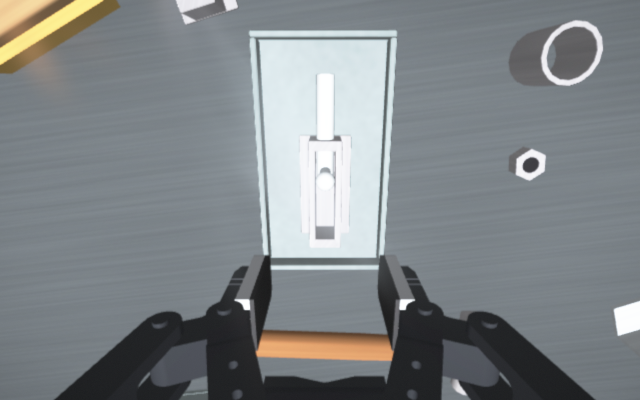

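The bolt lies flat, centred in the long tray with its rod out (tip at row 73, tray end at row 35). Now bolt_in.

```bash
python3 -m pendant '[[1.1,-0.6,0,-0.6,0.3],[2.2,-1.2,0,-1.2,0.3],[3.3,-1.8,0,-1.8,0.2],[4.45,-2.48,0,-2.52,0.1],[4.45,-2.48,0,-2.52,0]]'
python3 - <<'E'
from h import *
calc(.4458,-.2522,.155,187.7)
E
```

```text
clock: 8.35
position: [0.4412, -0.2539, 0.1539]
ee_rot: [-0.065, 0.998, 0.001, -0.001]
ft_force: [1.0, 0.6, 0.2]
grip_width: 1.001
shift [-0.12   0.028 -0.027] turn -0.036 yaw -172.52 tilt [-0.0011  0.0011 -1.    ] clock 8.35 w 1.0006046769582253 F [1.  0.6 0.2] pos [ 0.4412 -0.2539  0.1539] j7 2.21
```

Run:
```python
from h import *
p,d,c=snap('wrist','w4'); W=cloud(d,c); b=W[:300,240:410].reshape(-1,3); b=b[d[:300,240:410].ravel()>0]
print('bench',np.median(W[50:200,180:260,2]))
for lo,hi in ((.030,.04),(.05,.07)):
    m=b[(b[:,2]>lo)&(b[:,2]<hi)]; print(rect(m[:,:2]),len(m),np.median(m[:,2]))
calc(.4458,-.2522,.0095,187.7)
```

```text
bench -0.0003278075203460573
[ 451.1 -279.1   90.4   80.9    8.3] 1855 0.03355334797238163
[ 473.5 -248.1   13.3   12.1  -85.1] 254 0.059104897009153876
shift [-6.000e-02 -2.000e-03  3.616e+00] turn -0.02 yaw -172.42 tilt [-1.e-04  1.e-03 -1.e+00] clock 8.4 w 0.9978233510047367 F [ 0.3 -0.4  0.4] pos [ 0.4434 -0.2526  0.1541] j7 2.21
```

View pics/w4.png

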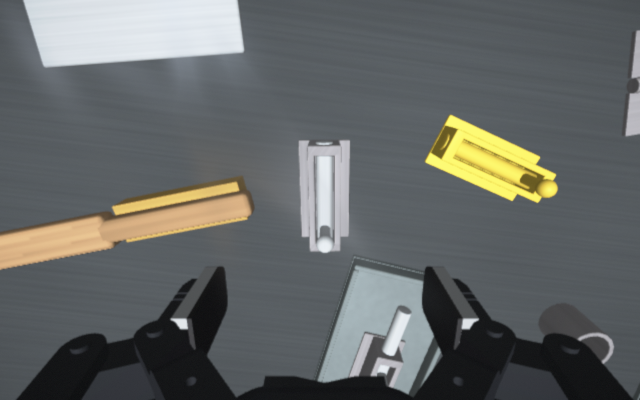

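The grey bolt_in is centred at (324,195) between the fingers, with its rod in. The brush (left) contaminated the rectangle, so I recompute on the bolt only.

Run:
```python
from h import *
z=np.load('pics/w4.npz'); W=cloud(z['d'],z); b=W[120:262,285:365].reshape(-1,3)
m=b[(b[:,2]>.030)&(b[:,2]<.04)]; print(rect(m[:,:2]),len(m))
r=rect(m[:,:2]); calc(r[0]/1000,r[1]/1000,.0095,r[4])
```

```text
[ 447.1 -251.9   90.4   25.8    8.3] 1586
shift [-9.300e-02  1.000e-03  3.616e+00] turn -0.12 yaw -172.42 tilt [-1.e-04  1.e-03 -1.e+00] clock 8.4 w 0.9978233510047367 F [ 0.3 -0.4  0.4] pos [ 0.4434 -0.2526  0.1541] j7 2.21
```

```bash
python3 -m pendant '[[-0.09,0,0.8,-0.12,0.35],[-0.09,0,1.6,-0.12,0.35],[-0.09,0,2.2,-0.12,0.35],[-0.09,0,2.5,-0.12,0.35],[-0.09,0,2.5,-0.12,0.35]]'; python3 -c "
from h import *
calc(.4471,-.2519,.0095,188.3)"
```

```text
clock: 9.02
position: [0.4485, -0.2511, 0.0538]
ee_rot: [-0.074, 0.997, 0.0, -0.001]
ft_force: [-0.2, -0.3, -0.3]
grip_width: 0.651
shift [ 0.036 -0.016  1.108] turn 0.029 yaw -171.52 tilt [-1.5e-03  3.0e-04 -1.0e+00] clock 9.025 w 0.6506570977381506 F [-0.2 -0.3 -0.3] pos [ 0.4485 -0.2511  0.0538] j7 2.29
```

```bash
python3 -m pendant '[[0.02,0,0.4,0,0.35],[0.02,0,0.8,0,0.35],[0.02,0,1.05,0,0.35],[0.02,0,1.1,0,0.35],[0.02,0,1.1,0,0.35]]'; python3 -m pendant '[[0,0,0,0,0.5],[0,0,0,0,0.6],[0,0,0,0,1],[0,0,0,0,1],[0,0,0,0,1]]' 60;  python3 -m pendant '[[0,0,-0.3,0,1],[0,0,-1,0,1],[0,0,-2,0,1],[0,0,-3,0,1],[0,0,-3.2,0,1]]'; python3 -c "
from h import *
calc(.6534,.1806,.14,183.3)"
```

```text
clock: 9.65
position: [0.4478, -0.2517, 0.0105]
ee_rot: [-0.074, 0.997, -0.0, 0.0]
ft_force: [0.8, 0.6, 0.3]
grip_width: 0.648
clock: 10.28
position: [0.4482, -0.2519, 0.0111]
ee_rot: [-0.074, 0.997, -0.0, 0.001]
ft_force: [-1.7, 0.3, 6.4]
grip_width: 0.291
clock: 10.9
position: [0.4487, -0.2521, 0.1409]
ee_rot: [-0.074, 0.997, -0.0, 0.002]
ft_force: [-0.0, 0.4, -5.4]
grip_width: 0.296
shift [-6.65   9.95   0.036] turn 0.856 yaw -171.56 tilt [ 3.9e-03 -7.0e-04 -1.0e+00] clock 10.9 w 0.2956383214678686 F [-0.   0.4 -5.4] pos [ 0.4487 -0.2521  0.1409] j7 2.23
```

```bash
python3 -m pendant '[[-0.7,1.1,0,0.1,1],[-1.4,2.2,0,0.2,1],[-2.1,3.3,0,0.3,1],[-2.8,4.4,0,0.4,1],[-3.5,5.2,0,0.5,1]]'; python3 -c "
from h import *
calc(.655,.1806,.14,183.3)"
```

```text
clock: 11.52
position: [0.5551, -0.0227, 0.137]
ee_rot: [-0.048, 0.999, 0.0, -0.001]
ft_force: [0.8, -0.1, -3.5]
grip_width: 0.298
shift [-2.974  4.82  -0.079] turn 0.371 yaw -174.48 tilt [-2.5e-03  5.0e-04 -1.0e+00] clock 11.525 w 0.2983542925599803 F [ 0.8 -0.1 -3.5] pos [ 0.5551 -0.0227  0.137 ] j7 1.71
```

```bash
python3 -m pendant '[[-0.7,1.1,0,0.1,1],[-1.4,2.2,0,0.2,1],[-2.1,3.3,0,0.3,1],[-2.7,4.3,-0.1,0.37,1],[-2.97,4.82,-0.1,0.37,1]]'; python3 -m pendant '[[0,0,0,0,1],[0,0,0,0,1]]'; python3 -c "
from h import *
calc(.655,.1806,.016,183.3)
snap('wrist','w5')"
```

```text
clock: 12.15
position: [0.6551, 0.1813, 0.1403]
ee_rot: [-0.03, 1.0, 0.0, -0.001]
ft_force: [0.0, -0.6, -4.7]
grip_width: 0.292
clock: 12.4
position: [0.655, 0.1765, 0.1412]
ee_rot: [-0.028, 1.0, -0.001, -0.001]
ft_force: [-0.1, -1.3, -4.4]
grip_width: 0.288
shift [-0.013  0.106  3.129] turn -0.021 yaw -176.83 tilt [-0.002  -0.0014 -1.    ] clock 12.4 w 0.28849037403004024 F [-0.1 -1.3 -4.4] pos [0.655  0.1765 0.1412] j7 1.4
```

View pics/w5.png

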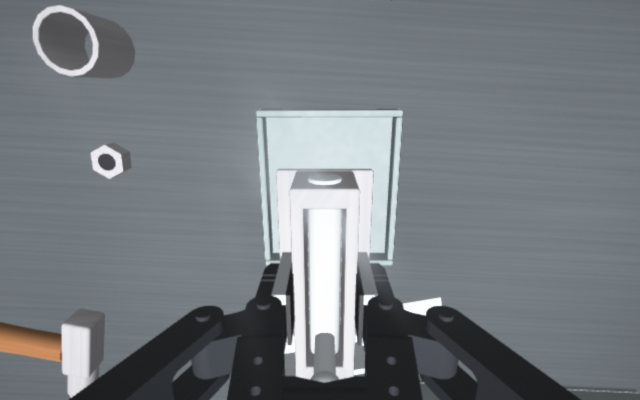

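The bolt (column 325) is about 4 mm left of the tray's centre line (column 330). The measured pose says the same, so I correct it while lowering.

```bash
python3 -m pendant '[[0,0.1,0.8,0,1],[0,0.1,1.6,0,1],[0,0.1,2.4,0,1],[0,0.1,2.7,0,1],[0,0.1,2.75,0,1]]'; python3 -c "
from h import *
calc(.655,.1806,.016,183.3)"
```

```text
clock: 13.08
position: [0.6553, 0.1811, 0.0324]
ee_rot: [-0.028, 1.0, -0.0, -0.0]
ft_force: [-0.4, -0.8, -3.9]
grip_width: 0.291
shift [ 0.007 -0.013  0.41 ] turn -0.02 yaw -176.82 tilt [-6.e-04 -4.e-04 -1.e+00] clock 13.075 w 0.2914923196473524 F [-0.4 -0.8 -3.9] pos [0.6553 0.1811 0.0324] j7 1.41
```

```bash
python3 -m pendant '[[0,0,0.15,0,1],[0,0,0.28,0,1],[0,0,0.37,0,1],[0,0,0.4,0,1],[0,0,0.41,0,1]]'; python3 -c "
from h import *
calc(.655,.1806,.016,183.3)"
```

```text
clock: 13.7
position: [0.6554, 0.1819, 0.0162]
ee_rot: [-0.028, 1.0, 0.0, 0.0]
ft_force: [-0.7, 0.6, -2.2]
grip_width: 0.292
shift [ 0.012 -0.032  0.005] turn -0.012 yaw -176.77 tilt [ 0.e+00  1.e-04 -1.e+00] clock 13.7 w 0.2916136346074899 F [-0.7  0.6 -2.2] pos [0.6554 0.1819 0.0162] j7 1.42
```

Barely touching, so I go 1 mm lower, release and rise.

```bash
python3 -m pendant '[[0,0,0.02,0,1],[0,0,0.03,0,1],[0,0,0.03,0,1]]'; python3 -m pendant '[[0,0,0,0,0.6],[0,0,0,0,0.5],[0,0,0,0,0.42],[0,0,0,0,0.42],[0,0,0,0,0.42]]'; python3 -m pendant '[[0,0,-0.3,0,0.42],[0,0,-1,0,0.42],[0,0,-2,0,0.42],[0,0,-3,0,0.42],[0,0,-3.5,0,0.42]]';python3 -c "
from h import *
p,d,c=snap('wrist','w6');W=cloud(d,c); b=W[120:300,275:380].reshape(-1,3)
print(np.histogram(b[:,2],bins=np.arange(0,.075,.005)))
calc(.45,.45,.25,160)"
```

```text
clock: 14.08
position: [0.6555, 0.1819, 0.0161]
ee_rot: [-0.028, 1.0, 0.0, 0.0]
ft_force: [-5.7, -0.9, 7.0]
grip_width: 0.293
clock: 14.7
position: [0.6554, 0.1819, 0.0149]
ee_rot: [-0.028, 1.0, 0.0, 0.0]
ft_force: [-0.1, -0.4, -0.2]
grip_width: 0.579
clock: 15.32
position: [0.6564, 0.182, 0.1582]
ee_rot: [-0.028, 1.0, 0.001, 0.002]
ft_force: [0.5, 0.5, -1.1]
grip_width: 0.582
(array([6617, 3991,  362,  361,  603,  424, 1005, 1632,   48,   28,    8,
         14,  152,   91]), array([0.   , 0.005, 0.01 , 0.015, 0.02 , 0.025, 0.03 , 0.035, 0.04 ,
       0.045, 0.05 , 0.055, 0.06 , 0.065, 0.07 ]))
shift [ 4.778  6.979 -2.267] turn 3.87 yaw -176.78 tilt [ 0.0052  0.002  -1.    ] clock 15.375 w 0.5785455841015876 F [ 1.4 -0.4  2.1] pos [0.657  0.1822 0.1598] j7 1.39
```

View pics/w6.png

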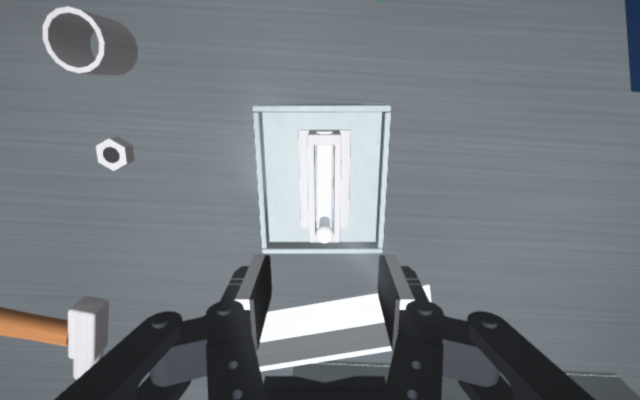

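bolt_in lies flat and centred in the short tray, with its rod in. I clear the arm and do a final check from the top.

```bash
python3 -m pendant '[[0.8,1.1,-0.3,0,0.2],[1.6,2.2,-0.7,0,0.2],[2.4,3.3,-1.1,0,0.2],[3.2,4.4,-1.5,0,0.2],[3.8,5.2,-1.8,0,0.2]]'; python3 -m pendant '[[0.4,0.8,0,0,0.2],[0.8,1.6,0,0,0.2],[0.8,1.6,0,0,0.2],[0.8,1.6,0,0,0.2]]'
python3 - <<'E'
from h import *
p,d,c=snap('top','top9'); W=cloud(d,c)
for n,(u0,v0,u1,v1) in dict(tl=(360,95,435,206),ts=(195,95,262,172)).items():
    q=W[v0:v1,u0:u1].reshape(-1,3); q=q[d[v0:v1,u0:u1].ravel()>0]
    for lo,hi in ((.034,.043),(.055,.075)):
        m=q[(q[:,2]>lo)&(q[:,2]<hi)]
        if len(m)>3: print(n,lo,rect(m[:,:2]),np.median(m[:,2]),m[:,2].max())
E
```

```text
clock: 16.0
position: [0.4896, 0.3831, 0.2266]
ee_rot: [-0.029, 1.0, 0.0, -0.001]
ft_force: [1.0, -0.1, 0.2]
grip_width: 0.799
clock: 16.5
position: [0.4566, 0.4423, 0.2261]
ee_rot: [-0.028, 1.0, -0.001, -0.0]
ft_force: [0.3, -0.5, -0.4]
grip_width: 0.799
tl 0.034 [ 617.4 -173.6  130.2   26.7   -7. ] 0.038277759418846924 0.04287629268603099
tl 0.055 [ 617.8 -173.5   12.4   12.3   82.4] 0.06456111131945552 0.06892831622222662
ts 0.034 [653.7 182.2  90.6  26.6   3.1] 0.03808390152949359 0.04277371508590777
ts 0.055 [681.5 183.8  12.4  12.    3.5] 0.06366107869728388 0.069473024752438
```

View pics/top9.png

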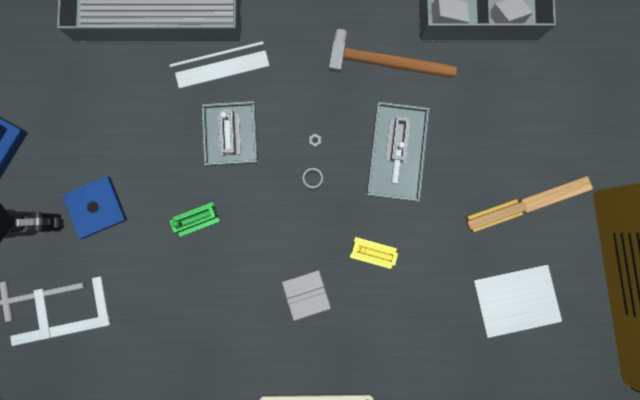

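The final top view shows both bolts inside their trays. Housing tops are at about 38 mm (34 + 5 expected) and both knobs are where they were along the rods. The green and yellow look-alikes have not moved.

```bash
python3 -c "
from workcell import hand_in
print(hand_in())"
```

```text
the job is handed in; nothing more can be done
None
```

Both bolts are sorted, and I handed the job in at about 16.5 s on the robot clock. The bolt with its rod pulled out lies in the long grey tray, and the one with its rod pushed in lies in the short grey tray.

- **Flat on the tray floor:** the last top view measured both housing tops at about 38 mm. They should be at 39 mm, so the difference is within the camera's 2 mm accuracy.
- **Lined up and inside:** both bolts sit within about 1° of their tray's axis, inside the walls.
- **Rods unchanged:** the pulled-out rod still shows out. The pushed-in bolt's knob is 28 mm behind its centre, as at the start. I did not recompute the pulled-out rod's exact extension after placing; before the grasp it was about 0.048 m.
- **Forces:** the wrist force readings at the end of each move reached only about 9 N.
- **Other objects:** the green and yellow look-alikes were left alone, and the gripper is clear of everything.

One measurement went wrong on the way: the first wrist-camera measurement of the pushed-in bolt also took in the brush beside it. I repeated it on the bolt alone before gripping. No other checks disagreed.

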